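Move the seasoning row to the serving rack in reverse order

ROBOT

A 6-joint arm with a two-finger parallel gripper is mounted at the origin on the work surface; the furniture and walls round the work are solid. World frame = base frame: x ahead of the robot, y to its left, z up, the work surface at z = 0. Lengths are in m, angles in rad, forces in N, time in s.
With the tool pointing down it reaches from about 0.375 to 0.9 m from the base axis. Payload 3.1 kg.
Tool frame: the origin (TCP) lies on the centre line of the jaws, within the pads' length; the fingertips stand 25 mm ahead of it and the grasp point (between the pads) lies 6 mm ahead of it; x points along the fingers, y is the direction in which the jaws open and shut, and the axes are right-handed (so a half turn about x gives the same grasp; the last joint's range is limited). The gripper opens to 87 mm and grips with 3 to 60 N. Pads are 19 mm wide; open, the fingers measure 117 mm over their backs; the gripper's body (75 mm by 190 mm) begins 51 mm behind the grasp point.
Start: joints at [-1.423, 0.527, 1.433, -0, 1.181, -0.178], TCP at [0.201, -0.592, 0.248] pointing down, gripper open.
Joint ranges: [-3.08, 3.08], [-0.75, 2.2], [0.22, 2.44], [-1.43, 4.57], [0, 2.65], [-2.85, 2.85]. Speed limits (rad/s): [2.79, 2.79, 3.14, 3.14, 3.14, 3.14].

INTERFACE

Orientations are given as a unit quaternion [x, y, z, w].
In Python, from rig import robot gives the robot as it stands. The module is installed in compiled form; this text tells all that it offers.
- The arm moves only by the tool move_arm, never from a script. Its argument "commands" is a list of rows, each a list of 5 numbers: the gripper's target within -1 to 1 (shut at 1, half-way at 0, fully open at -1), then the shift along the tool's x, y, z in mm, then the turn about the tool's x in degrees. A call has 1 to 8 rows; each row is the pose to reach, as a shift and turn from the pose commanded when the call began, along the tool's axes at that moment; what a row does not reach only later rows make up. A row lasts 1/12 s, in which the tool goes at most 41.7 mm and 7.16 degrees, less where a joint would pass 70% of its speed; a pose out of reach is approached as far as the arm can. A call with a gripper value outside its range is refused whole. The fingers move at their own pace and stop on an object; "newtons" is the grip in N (left out, the last holds). Time passes only in rows, so rows that repeat a pose let the fingers close. It gives the time, the measured TCP pose, the force and the opening at its end, in the units of the state.
- robot.get_obs(): the state, without advancing time (a new reading comes with each control period).
- robot.camera(name): name is "scene" or "top" or "wrist"; returns a dict with "image" (480x640x3 uint8, red, green, blue), "fx", "fy", "cx", "cy" (pixels), "distortion" ([k1, k2, p1, p2, k3] as OpenCV has them; the pictures are not rectified), "xyz" and "rotation" of the camera in the world; the wrist camera has in their place "tool_from_camera" (4x4, takes a point from camera to tool coordinates, whose origin is the TCP and whose axes are the tool frame's). Camera axes: x right, y down, z forward; pixel columns grow to the right and rows downward; lengths in m; the calibration is good to about 2 mm. A picture is of the moment at which its call begins: read the wrist's pose just before it. There is no depth.
- robot.hand_in(): hands the job in, once; it reports no verdict.
Trained networks look in a picture, given as the dict that the camera call returned (one of the last four; its "shot" number tells which), for a name from the list of things; names that differ only in an ending like _2 or _b are one class to them, and where a whole thing is asked for, a point or a joint stands for the part that bears it (a point fixed in the world has none). Each returns a list of dicts, best first, with "p" (0 to 1); they miss things now and then, are a little off and sometimes report something else, mostly with a low value. They report only what shows in the picture. A call takes as long as a camera call. They do not tell look-alikes from the thing itself.
- robot.regions_of(picture, name): "pixels" (480x640 bool, what is visible of it) and "bbox" ([left, top, right, bottom] in pixels, round what is visible of it).
The state is a dict: "time": time; "q": joint angles; "joint_velocities": joint speeds; "joint_torque": joint torques, N m; "position": TCP position; "tool_rot": TCP orientation; "ft_force": force on the tool from outside, world axes, zero at the start; "moment": the same for the moment, N m; "grip_width": finger opening in m.
Only numpy, scipy, OpenCV 4.12 (cv2) and the standard library are available. Lean on these libraries where they do the work, as an engineer would, in place of code of your own. Each camera call takes 0.05 s, during which the arm holds its last target.

TASK

The serving line runs the other way today: move the four seasoning jars from the low wooden rack to the empty white rack, one in each compartment, with their order reversed, so that the one now furthest left as the robot sees it ends up furthest right, and so on. Keep every jar upright and let it stand on the compartment floor.

Things in the scene. Friction and masses are not known exactly. Their poses are not given: they have to be found in the camera images.
- brown_jar: Spice jar of clear plastic with a dark brown-black lid, round, 44 mm diameter, 105 mm tall. Loose, about 0.1 kg. Origin: centre of its underside; z up through the lid. The lid, 44 mm wide, is the part from 85 to 105 mm height, the body below is 42 mm wide. Starts upright on the coaster of its own colour, underside 9 mm above the table.
- green_jar: Spice jar of clear plastic with a dark green lid, round, 46 mm diameter, 106 mm tall. Loose, about 0.1 kg. Origin: centre of its underside; z up through the lid. The lid, 45 mm wide, is the part from 85 to 105 mm height, the body below is 44 mm wide. Starts upright on the coaster of its own colour, underside 9 mm above the table.
- grey_shaker: Salt shaker with clear body and a light grey domed top, round, 44 mm diameter, 90 mm tall. Loose, about 0.1 kg. Origin: centre of its underside; z up through the lid. The body is 44 mm wide up to about 66 mm height, the dome above narrows to 34 mm and less. Starts upright on the coaster of its own colour, underside 9 mm above the table.
- red_jar: Glass jar with a red lid and a plain pale label, round, 44 mm diameter, 100 mm tall. Loose, about 0.1 kg. Origin: centre of its underside; z up through the lid. The red lid is the top 16 mm, 40 mm wide; the body is 44 mm wide up to about 70 mm height. Starts upright on the coaster of its own colour, underside 9 mm above the table.
- wood_rack: Low open wooden tray in which the four stand in a row at the start, 74 x 276 x 13 mm, fixed. Origin: centre of its underside, on the table. Its y axis runs along the row, to the left as the robot sees it (within 0.12 rad of world y); the four places lie at y = -99, -33, +33 and +99 mm, x = 0.
- white_rack: White rack with four open compartments in a row, empty, 74 x 276 mm, walls 30 mm and dividers 26 mm high, fixed, before or behind the wooden rack. Origin: centre of its underside, on the table. Its y axis runs along the row, to the robot's left (within 0.12 rad of world y); compartment centres at x = 0, y = -99, -33, +33, +99 mm, each 62 x 62 mm inside, floor 5 mm above the table.
- brown_coaster: Thin square brown coaster, 58 x 58 x 4 mm, fixed in the wooden rack under the brown-topped one and staying there; shows which place it came from. Origin: centre of its underside, 5 mm above the table; its y axis runs along the rack.
- green_coaster: Thin square green coaster, 58 x 58 x 4 mm, fixed in the wooden rack under the green-topped one and staying there; shows which place it came from. Origin: centre of its underside, 5 mm above the table; its y axis runs along the rack.
- grey_coaster: Thin square grey coaster, 58 x 58 x 4 mm, fixed in the wooden rack under the grey-topped one and staying there; shows which place it came from. Origin: centre of its underside, 5 mm above the table; its y axis runs along the rack.
- red_coaster: Thin square red coaster, 58 x 58 x 4 mm, fixed in the wooden rack under the red-topped one and staying there; shows which place it came from. Origin: centre of its underside, 5 mm above the table; its y axis runs along the rack.
Things that resemble listed ones, but are neither listed nor needed, are in the scene too. What is shaped like the green_jar but orange is not meant. Leave any purple look-alike of the grey_shaker alone.

How it is judged:
By the outcome, as a careful person would: the job done as asked, in the order asked, and still so for the second after the job is handed in, with the robot touching nothing.
It also fails if it takes over 112 s, if anything falls off the work surface, if the arm or the gripper's body presses on something with over 40 N, if the wrist force passes 120 N, or if a joint passes its speed limit or range.

## Working session

There is one attempt and no reset: what is moved stays moved. The work goes in short steps, Python scripts to look and compute and a tool call to move; the robot and the scene stay as the last step left them, time stands still between calls to the robot, and variables do not carry over. Pictures are saved under pics/ and viewed, and the job is handed in when it is done.

Besides the shell and the picture viewer there is one more tool, called after "Request:" by a JSON object that holds its "fn" and its "kwargs". move_arm: Moves the arm, as the interface text tells. Its arguments: {"type":"object","properties":{"commands":{"type":"array","items":{"type":"array","items":{"type":"number"}}},"newtons":{"type":"number"}},"required":["commands"]}

```bash
mkdir -p pics; python3 - <<'E'
from rig import robot
import cv2,numpy as np
o=robot.get_obs();print({k:np.round(v,3) for k,v in o.items()})
for n in("scene","top"):
    c=robot.camera(n);cv2.imwrite(f"pics/{n}0.png",c["image"][:,:,::-1])
    print(n,{k:np.round(v,3).tolist() for k,v in c.items() if k!="image"})
E
```

```text
{'time': np.float64(0.0), 'q': array([-1.422,  0.528,  1.434, -0.   ,  1.181, -0.179]), 'joint_velocities': array([-0.   ,  0.001, -0.001, -0.   ,  0.   ,  0.   ]), 'joint_torque': array([ 1.0000e-03, -4.4004e+01, -1.7659e+01,  6.3000e-02,  5.8000e-02,
       -0.0000e+00]), 'position': array([ 0.201, -0.591,  0.247]), 'tool_rot': array([ 0.698,  0.116, -0.698,  0.114]), 'ft_force': array([-0.563,  0.811,  0.429]), 'moment': array([-0.011, -0.012,  0.   ]), 'grip_width': np.float64(0.087)}
scene {'fx': 504.434, 'fy': 504.434, 'cx': 317.474, 'cy': 233.872, 'distortion': [0.001, 0.0, 0.0, 0.0, 0.0], 'xyz': [-0.119, -0.766, 0.484], 'rotation': [0.794, -0.375, 0.216, -0.428], 'shot': 1}
top {'fx': 471.821, 'fy': 471.821, 'cx': 319.977, 'cy': 229.924, 'distortion': [-0.032, 0.0, 0.0, 0.0, 0.0], 'xyz': [0.396, -0.303, 0.905], 'rotation': [-0.701, 0.713, -0.028, 0.018], 'shot': 2}
```

View pics/scene0.png

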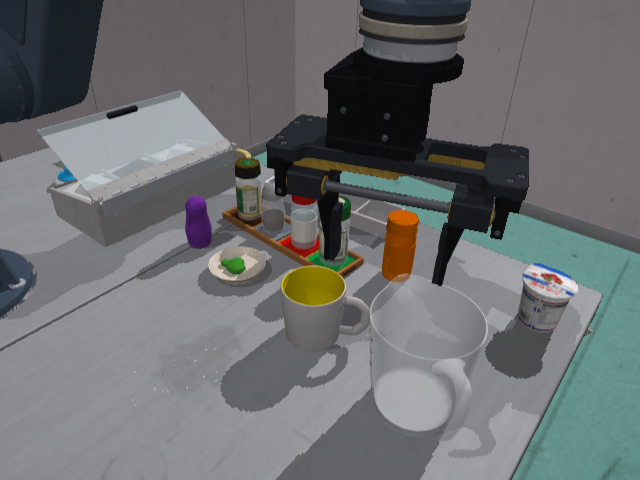

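View pics/top0.png

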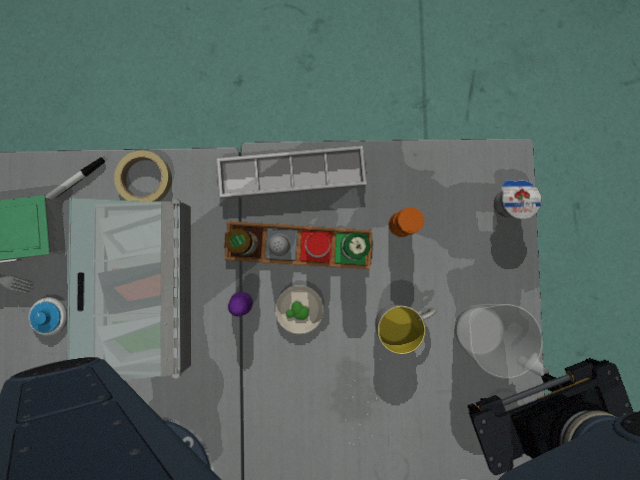

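Top view: wooden rack holds, left to right, brown (240,240), grey (279,243), red (317,243), green (354,246). The empty white rack lies behind it, around (291,172). Orange jar (407,222) and purple shaker (240,304) are decoys outside the rack.

```bash
cat > h.py <<'E'
from rig import robot
import cv2,numpy as np
from scipy.spatial.transform import Rotation as R
def rotm(c):
    return R.from_quat(c["rotation"]).as_matrix() if np.size(c["rotation"])==4 else np.array(c["rotation"])
def K(c): return np.array([[c["fx"],0,c["cx"]],[0,c["fy"],c["cy"]],[0,0,1.]])
def unproj(c,uv,z):
    p=cv2.undistortPoints(np.array(uv,float).reshape(-1,1,2),K(c),np.array(c["distortion"]))[:,0]
    d=np.c_[p,np.ones(len(p))]@rotm(c).T; o=np.array(c["xyz"])
    return o+d*((z-o[2])/d[:,2])[:,None]
def proj(c,P):
    Rm=rotm(c);rv=cv2.Rodrigues(Rm.T)[0];t=-Rm.T@np.array(c["xyz"])
    return cv2.projectPoints(np.array(P,float).reshape(-1,1,3),rv,t,K(c),np.array(c["distortion"]))[0][:,0]
E
python3 - <<'E'
from h import *
o=robot.get_obs();print(np.round(R.from_quat(o["tool_rot"]).as_matrix(),3))
c=robot.camera("top")
for n in("brown_jar","green_jar","grey_shaker","red_jar","wood_rack","white_rack","brown_coaster","green_coaster","grey_coaster","red_coaster"):
    for r in robot.regions_of(c,n)[:3]:
        m=r["pixels"].astype(np.uint8)
        pts=cv2.findNonZero(m)
        print(n,round(r["p"],2),r["bbox"],m.sum(),"rect",[np.round(x,1) for x in cv2.minAreaRect(pts)])
        if "rack" in n: 
            for z in (0,.013,.03):
                b=cv2.boxPoints(cv2.minAreaRect(pts)); print(z,np.round(unproj(c,b,z)[:,:2],4).tolist())
im=cv2.resize(c["image"][130:290,200:450],None,fx=3.2,fy=3.2,interpolation=cv2.INTER_CUBIC)
cv2.imwrite("pics/crop1.png",im[:,:,::-1])
E
```

```text
[[-0.     0.321 -0.947]
 [ 0.002 -0.947 -0.321]
 [-1.    -0.002 -0.   ]]
brown_jar 0.94 [225.5, 222.4, 261.2, 256.8] 715 rect [array([241.2, 241.2]), array([32.2, 26.6]), np.float64(33.7)]
green_jar 0.87 [387.5, 204.3, 424.8, 235.4] 806 rect [array([405.8, 222.1]), array([26.5, 36.5]), np.float64(66.8)]
green_jar 0.61 [340.7, 229.0, 369.8, 262.3] 663 rect [array([354.5, 245.5]), array([27., 29.]), np.float64(90.0)]
grey_shaker 0.64 [268.6, 233.6, 290.9, 255.4] 429 rect [array([278., 245.]), array([22., 22.]), np.float64(90.0)]
grey_shaker 0.58 [227.6, 289.3, 251.3, 313.3] 467 rect [array([239.5, 303. ]), array([24., 23.]), np.float64(90.0)]
red_jar 0.8 [305.0, 230.6, 328.8, 257.2] 474 rect [array([316.5, 243.5]), array([23., 23.]), np.float64(90.0)]
wood_rack 0.86 [227.2, 218.9, 373.1, 269.9] 2109 rect [array([299.2, 244.3]), array([146.7,  41. ]), np.float64(3.6)]
0 [[0.4, -0.1331], [0.4785, -0.1384], [0.4562, -0.4196], [0.3776, -0.4128]]
0.013 [[0.3999, -0.1355], [0.4773, -0.1407], [0.4553, -0.418], [0.3779, -0.4112]]
0.03 [[0.3998, -0.1387], [0.4757, -0.1438], [0.4542, -0.4158], [
[... 504 characters left out ...]
 -0.1148], [0.6201, -0.4034], [0.5377, -0.4085], [0.5168, -0.1218]]
0.013 [[0.5958, -0.1175], [0.6169, -0.402], [0.5357, -0.407], [0.5151, -0.1244]]
0.03 [[0.5919, -0.1211], [0.6126, -0.4001], [0.533, -0.4051], [0.5128, -0.1278]]
brown_coaster 0.81 [232.8, 222.3, 262.5, 258.6] 338 rect [array([247., 241.]), array([30.1, 30.6]), np.float64(4.1)]
green_coaster 0.87 [332.9, 230.8, 359.8, 263.3] 259 rect [array([349.6, 247.6]), array([28.3, 30.4]), np.float64(3.2)]
grey_coaster 0.75 [265.0, 224.5, 295.3, 259.7] 496 rect [array([280.1, 242.9]), array([31.4, 31.2]), np.float64(3.2)]
red_coaster 0.65 [303.0, 230.0, 331.2, 260.7] 399 rect [array([315.1, 245.9]), array([30.2, 31.3]), np.float64(3.8)]
```

View pics/crop1.png

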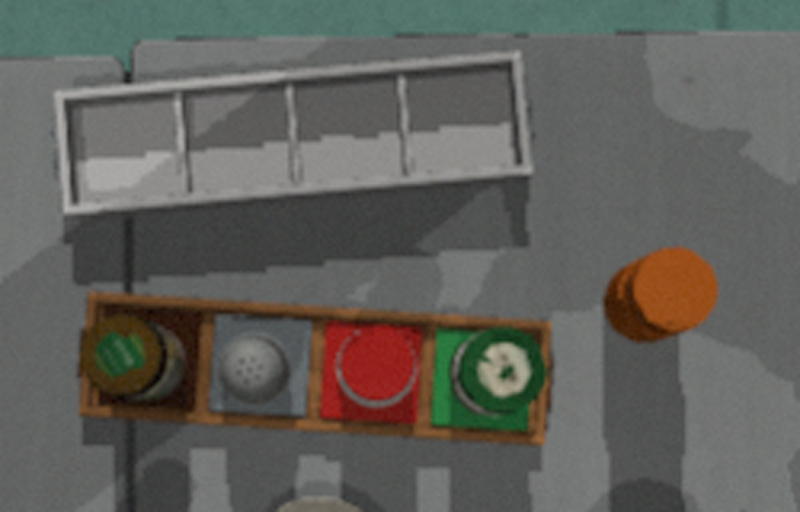

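```bash
python3 - <<'E'
from h import *
c=robot.camera("top")
f=lambda a:(np.array(a)+.5)/3.2-.5+np.array([200,130])
for n,z,k in(("white",.03,[(54,92),(521,52),(531,173),(66,213)]),("wood",.013,[(90,292),(551,321),(543,444),(80,415)])):
    P=unproj(c,f(k),z)[:,:2]; L=(P[0]+P[3])/2;Rr=(P[1]+P[2])/2
    ctr=P.mean(0);yv=L-Rr;a=np.arctan2(-yv[0],yv[1])
    print(n,ctr.round(4),"yaw",a.round(4),np.linalg.norm(yv).round(4),np.linalg.norm(P[0]-P[3]).round(4))
    for s in(99,33,-33,-99): print(s,(ctr+s/1000*np.array([-np.sin(a),np.cos(a)])).round(4))
for n,z,k in(("brown",.114,(121,357)),("grey",.092,(253,368)),("red",.109,(377,366)),("green",.114,(501,370))):
    print(n,unproj(c,f([k]),z)[0,:2].round(4))
E
```

```text
white [ 0.5645 -0.2641] yaw 0.0712 0.2739 0.0719
99 [ 0.5575 -0.1653]
33 [ 0.5622 -0.2312]
-33 [ 0.5669 -0.297 ]
-99 [ 0.5716 -0.3628]
wood [ 0.4269 -0.2748] yaw -0.0796 0.2735 0.0729
99 [ 0.4348 -0.1762]
33 [ 0.4295 -0.242 ]
-33 [ 0.4243 -0.3077]
-99 [ 0.419  -0.3735]
brown [ 0.4308 -0.176 ]
grey [ 0.4246 -0.2434]
red [ 0.424 -0.31 ]
green [ 0.4206 -0.3749]
```

Confirmed: left to right the jars are brown, grey, red, green (the orange jar is outside the rack). I'll place grey and red first, since their low grips need empty neighbours.

Request:
{"fn": "move_arm", "kwargs": {"commands": [[-1,0,-32,-40,-7],[-1,0,-64,-80,-14],[-1,0,-96,-120,-21],[-1,0,-128,-160,-28],[-1,0,-154,-194,-35],[-1,0,-180,-226,-42],[-1,0,-205,-258,-49],[-1,0,-230,-290,-56]], "newtons": 20}}

```text
time: 1.37
position: [0.3821, -0.3101, 0.2479]
tool_rot: [0.561, 0.43, -0.561, 0.431]
ft_force: [0.8, 0.7, -0.4]
grip_width: 0.087
```

```bash
cat > d.py <<'E'
import sys
from h import *
# target x y z(TCP) -> shifts in tool axes
def d(x,y,z,head=0.):
    o=robot.get_obs();M=R.from_quat(o["tool_rot"]).as_matrix()
    print("t",o["time"].round(2),"pos",np.round(o["position"],4),"w",o["grip_width"].round(4),"F",np.round(o["ft_force"],1))
    print("shift",np.round(1000*M.T@(np.array([x,y,z])-o["position"]),1),"turn",np.round(np.degrees(np.arctan2(M[1,1],M[0,1])-head),1))
if __name__=="__main__": d(*map(float,sys.argv[1:]))
E
python3 d.py .4246 -.2434 .2
```

```text
Traceback (most recent call last):
  File "d.py", line 8, in <module>
    if __name__=="__main__": d(*map(float,sys.argv[1:]))
                             ~^^^^^^^^^^^^^^^^^^^^^^^^^^
  File "d.py", line 6, in d
    print("t",o["time"].round(2),"pos",np.round(o["position"],4),"w",o["grip_width"].round(4),"F",np.round(o["ft_force"],1))
              ^^^^^^^^^^^^^^^
AttributeError: 'float' object has no attribute 'round'
```

```bash
sed -i 's/o\["time"\].round(2)/o["time"]/;s/o\["grip_width"\].round(4)/o["grip_width"]/' d.py
python3 d.py .4246 -.2434 .2
```

```text
t 1.3667 pos [ 0.3821 -0.3101  0.2479] w 0.08704832960124696 F [ 0.8  0.7 -0.4]
shift [ 47.8  23.8 -75.4] turn -15.0
```

Request:
{"fn": "move_arm", "kwargs": {"commands": [[-1,0,6,-20,-7],[-1,0,12,-42,-14],[-1,0,12,-42,-15],[-1,0,12,-42,-15],[-1,0,12,-42,-15]]}}

```text
time: 1.78
position: [0.404, -0.2751, 0.2478]
tool_rot: [-0.501, -0.498, 0.502, -0.499]
ft_force: [0.2, -0.7, 0.6]
grip_width: 0.0873
```

```bash
python3 d.py .4246 -.2434 .13; python3 - <<'E'
from h import *
c=robot.camera("wrist");cv2.imwrite("pics/w1.png",c["image"][:,:,::-1]);print(np.round(c["tool_from_camera"],3))
c=robot.camera("top");cv2.imwrite("pics/t1.png",c["image"][:,:,::-1])
E
```

```text
t 1.7833 pos [ 0.404  -0.2751  0.2478] w 0.08726226321383448 F [ 0.2 -0.7  0.6]
shift [117.7  20.3 -32. ] turn -0.4
[[-0.001 -0.276  0.961 -0.136]
 [ 1.    -0.     0.001  0.001]
 [-0.     0.961  0.276 -0.075]
 [ 0.     0.     0.     1.   ]]
```

View pics/w1.png

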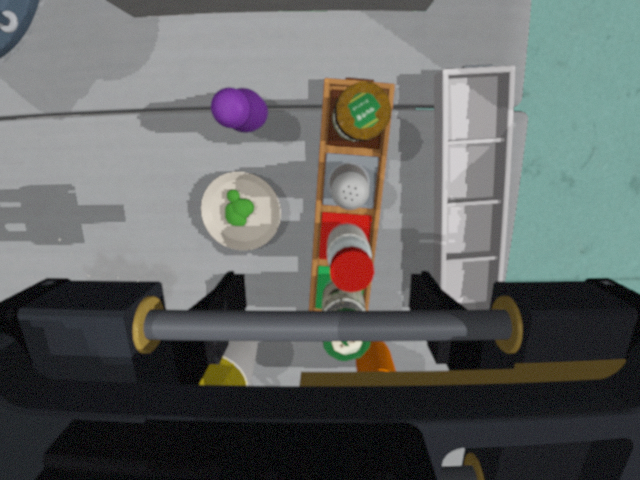

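Wrist view: brown lid (363,110), grey dome (350,184), red lid (352,269), white rack at (443–515, 67+). This agrees with the top view. Next, a numeric cross-check from this camera.

```bash
cat >> h.py <<'E'
def wristcam():
    o=robot.get_obs();c=robot.camera("wrist")
    T=np.eye(4);T[:3,:3]=R.from_quat(o["tool_rot"]).as_matrix();T[:3,3]=o["position"]
    W=T@np.array(c["tool_from_camera"]);c["rotation"]=W[:3,:3];c["xyz"]=W[:3,3];return c
E
python3 - <<'E'
from h import *
c=wristcam()
for n,z,p in(("brown",.114,(363,110)),("grey",.097,(350,181)),("red",.109,(352,269)),("wr TL",.03,(515,67)),("wr near L",.03,(443,70))):
    print(n,unproj(c,[p],z)[0].round(4))
E
python3 d.py .4246 -.2434 .13
```

```text
brown [ 0.4327 -0.1777  0.114 ]
grey [ 0.4244 -0.2336  0.097 ]
red [ 0.4262 -0.309   0.109 ]
wr TL [ 0.5923 -0.1281  0.03  ]
wr near L [ 0.5195 -0.1326  0.03  ]
t 1.9333 pos [ 0.4036 -0.2757  0.2476] w 0.08679624123874086 F [-0.1  0.7  0.1]
shift [117.6  20.8 -32.5] turn -0.4
```

```bash
python3 - <<'E'
from h import *
c=wristcam()
for x,y in((.4246,-.2434),(.4246,-.236)):
  for z in(.095,.085,.05,.009): print(y,z,proj(c,[(x,y,z)]).round(1))
im=c["image"][60:310,300:540];cv2.imwrite("pics/w2.png",cv2.resize(im,None,fx=2.4,fy=2.4,interpolation=cv2.INTER_CUBIC)[:,:,::-1])
t=robot.camera("top")
for x,y in((.4246,-.2434),(.4246,-.236)):
  for z in(.095,.085): print("top",y,z,proj(t,[(x,y,z)]).round(1))
cv2.imwrite("pics/t2.png",cv2.resize(t["image"][210:290,200:400],None,fx=4,fy=4,interpolation=cv2.INTER_CUBIC)[:,:,::-1])
E
```

```text
-0.2434 0.095 [[350.1 192.1]]
-0.2434 0.085 [[349.3 190.5]]
-0.2434 0.05 [[347.  185.4]]
-0.2434 0.009 [[344.9 180.7]]
-0.236 0.095 [[350.1 183.5]]
-0.236 0.085 [[349.4 182.2]]
-0.236 0.05 [[347.1 178. ]]
-0.236 0.009 [[344.9 174. ]]
top -0.2434 0.095 [[278.6 244.6]]
top -0.2434 0.085 [[279.  244.8]]
top -0.236 0.095 [[274.3 244.7]]
top -0.236 0.085 [[274.8 244.9]]
```

View pics/w2.png

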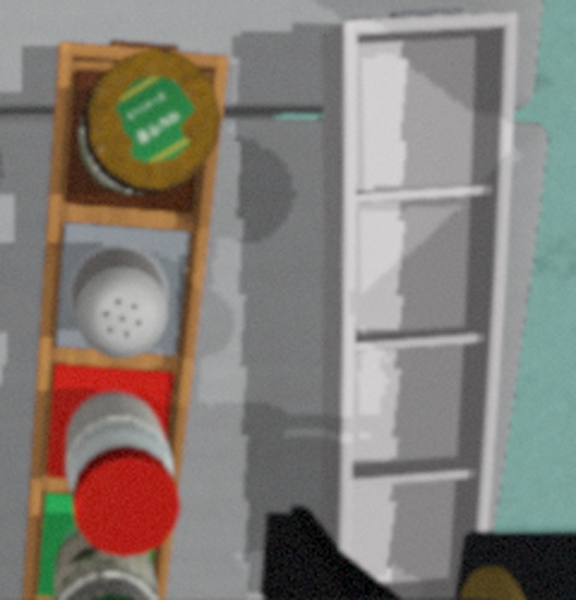

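Request:
{"fn": "move_arm", "kwargs": {"commands": [[-1,0,12,-20,0],[-1,10,21,-32,0],[-1,40,21,-32,0],[-1,70,21,-32,0],[-1,100,21,-32,0],[-1,100,21,-32,0],[-1,100,21,-32,0]]}}

```text
time: 2.62
position: [0.4242, -0.2424, 0.1466]
tool_rot: [-0.501, -0.5, 0.502, -0.497]
ft_force: [0.3, -0.3, -0.1]
grip_width: 0.0878
```

```bash
python3 d.py .4246 -.2425 .073; python3 - <<'E'
from h import *
c=wristcam();cv2.imwrite("pics/w3.png",c["image"][:,:,::-1])
E
```

```text
t 2.6167 pos [ 0.4242 -0.2424  0.1466] w 0.08781761471531363 F [ 0.3 -0.3 -0.1]
shift [73.6  0.6  0.3] turn -0.3
```

View pics/w3.png

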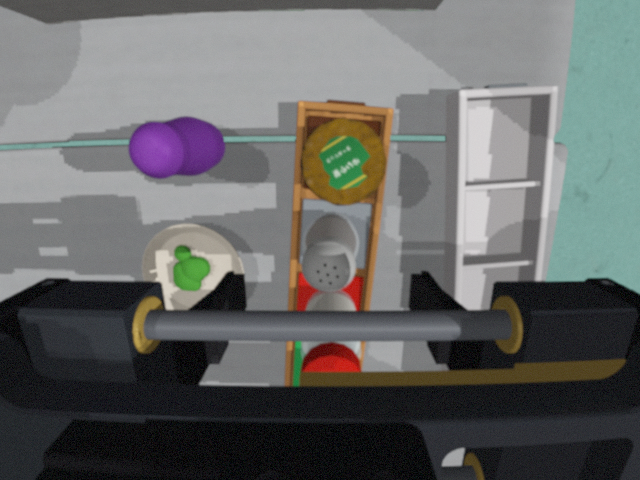

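The shaker dome (330,270) is centred between the fingers; descending.

Request:
{"fn": "move_arm", "kwargs": {"commands": [[-1,25,0,0,0],[-1,50,0,0,0],[-1,73,0,0,0],[-1,73,0,0,0],[-1,73,0,0,0],[1,73,0,0,0],[1,73,0,0,0],[1,73,0,0,0]], "newtons": 20}}

```text
time: 3.33
position: [0.426, -0.2433, 0.0762]
tool_rot: [0.501, 0.498, -0.501, 0.5]
ft_force: [-0.2, 0.2, -0.7]
grip_width: 0.0745
```

Request:
{"fn": "move_arm", "kwargs": {"commands": [[1,0,0,0,0],[1,0,0,0,0],[1,0,0,0,0],[1,0,0,0,0]]}}

```text
time: 3.67
position: [0.4252, -0.2425, 0.0747]
tool_rot: [0.501, 0.499, -0.501, 0.499]
ft_force: [-0.2, -0.9, 0.6]
grip_width: 0.0484
```

Request:
{"fn": "move_arm", "kwargs": {"commands": [[1,0,0,0,0],[1,0,0,0,0],[1,0,0,0,0],[1,0,0,0,0],[1,-10,0,0,0],[1,-30,0,0,0],[1,-60,0,0,0],[1,-60,0,0,0]]}}

```text
time: 4.33
position: [0.4271, -0.2441, 0.1387]
tool_rot: [0.501, 0.496, -0.501, 0.502]
ft_force: [1.2, 0.4, 0.3]
grip_width: 0.0375
```

```bash
python3 d.py .5669 -.297 .21; python3 - <<'E'
from h import *
c=wristcam();cv2.imwrite("pics/w4.png",c["image"][:,:,::-1])
E
```

```text
t 4.3333 pos [ 0.4271 -0.2441  0.1387] w 0.03754906666796665 F [1.2 0.4 0.3]
shift [-70.2 140.5  52.6] turn -0.3
```

View pics/w4.png

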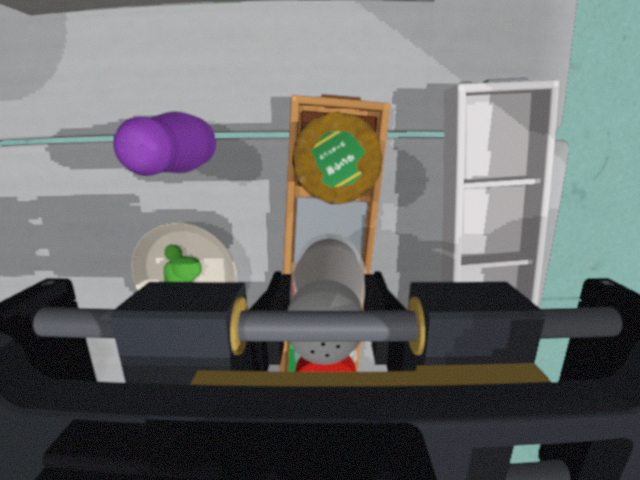

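```bash
python3 - <<'E'
from h import *
c=wristcam();p=np.array(robot.get_obs()["position"])
for dy in(-.01,0,.01):
  print(dy,[proj(c,[p+[0,dy,dz]]).round(0)[0].tolist() for dz in(.022,-.0,-.064)])
E
python3 d.py .5669 -.297 .21
```

```text
-0.01 [[323.0, 359.0], [324.0, 329.0], [324.0, 276.0]]
0 [[323.0, 337.0], [323.0, 310.0], [324.0, 261.0]]
0.01 [[323.0, 315.0], [323.0, 290.0], [324.0, 246.0]]
t 4.4333 pos [ 0.4257 -0.243   0.1359] w 0.03824841923478264 F [-0.1  0.  -0.2]
shift [-73.7 141.7  53.5] turn -0.3
```

Grey shaker is lifted (coaster visible empty at (330,230)), held at its waist. Carrying it to its compartment.

Request:
{"fn": "move_arm", "kwargs": {"commands": [[1,-30,0,0,0],[1,-55,5,2,0],[1,-55,40,14,0],[1,-55,75,27,0],[1,-55,110,40,0],[1,-55,142,54,0],[1,-55,142,54,0],[1,-55,142,54,0]]}}

```text
time: 5.1
position: [0.5674, -0.2973, 0.1876]
tool_rot: [-0.501, -0.5, 0.501, -0.498]
ft_force: [-0.7, 0.9, -0.9]
grip_width: 0.0377
```

Request:
{"fn": "move_arm", "kwargs": {"commands": [[1,0,0,0,0],[1,0,0,0,0]]}}

```text
time: 5.27
position: [0.565, -0.296, 0.1883]
tool_rot: [-0.501, -0.5, 0.501, -0.497]
ft_force: [0.1, 0.8, -1.3]
grip_width: 0.0379
```

```bash
python3 d.py .5669 -.294 .11; python3 - <<'E'
from h import *
c=wristcam();cv2.imwrite("pics/w5.png",c["image"][:,:,::-1])
c=robot.camera("top");cv2.imwrite("pics/t5.png",c["image"][:,:,::-1])
c=robot.camera("scene");cv2.imwrite("pics/s5.png",c["image"][:,:,::-1])
E
```

```text
t 5.2667 pos [ 0.565  -0.296   0.1883] w 0.03794319933750524 F [ 0.1  0.8 -1.3]
shift [78.3  2.2 -1.8] turn -0.3
```

View pics/w5.png

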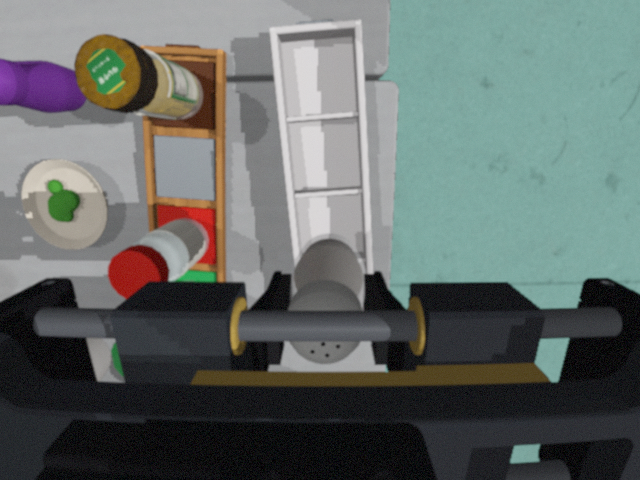

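View pics/s5.png

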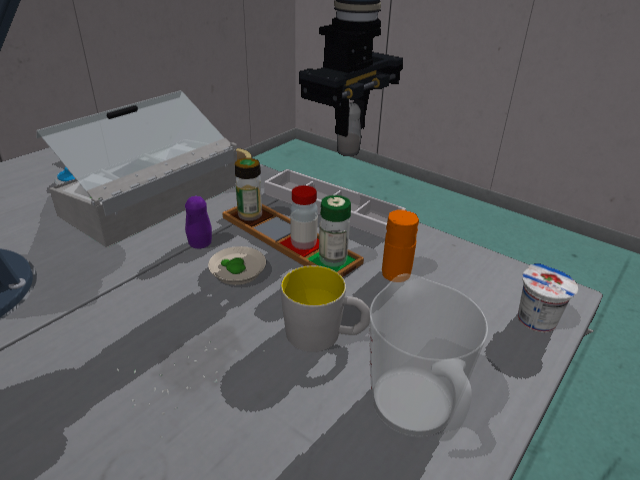

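The shaker hangs upright at (348,130) in the scene view, above its compartment. Lowering.

Request:
{"fn": "move_arm", "kwargs": {"commands": [[1,30,2,-1,0],[1,60,2,-1,0],[1,90,2,-1,0],[1,105,2,-1,0],[1,112,2,-1,0],[1,112,2,-1,0],[1,112,2,-1,0]]}}

```text
time: 6.0
position: [0.5691, -0.2965, 0.0782]
tool_rot: [0.501, 0.498, -0.501, 0.499]
ft_force: [0.1, 0.1, -0.7]
grip_width: 0.0376
```

```bash
python3 d.py .5669 -.294 .0695; python3 - <<'E'
from h import *
c=wristcam();cv2.imwrite("pics/w6.png",c["image"][:,:,::-1])
E
python3 d.py .5669 -.294 .0695
```

```text
t 6.0 pos [ 0.5691 -0.2965  0.0782] w 0.03757735680093676 F [ 0.1  0.1 -0.7]
shift [ 8.7 -2.2 -2.5] turn -0.3
t 6.05 pos [ 0.5696 -0.2969  0.0789] w 0.038292779182239105 F [ 0.8  0.3 -0.9]
shift [ 9.4 -2.7 -2.9] turn -0.3
```

View pics/w6.png

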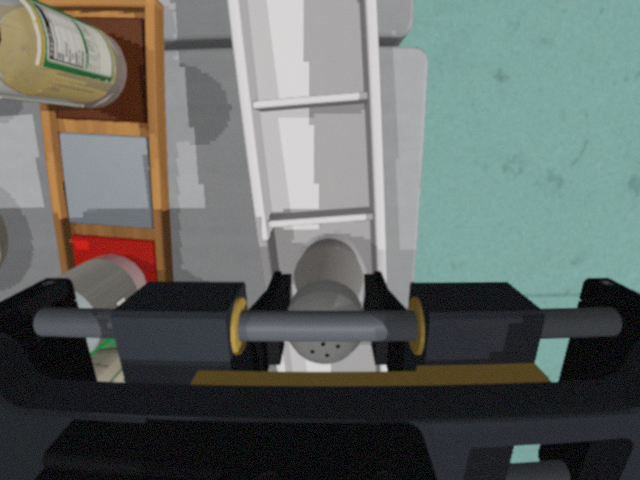

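Request:
{"fn": "move_arm", "kwargs": {"commands": [[1,4,-2,-2,0],[1,7,-2,-2,0],[1,7,-2,-2,0],[1,7,-2,-2,0]]}}

```text
time: 6.38
position: [0.5669, -0.2942, 0.0709]
tool_rot: [0.501, 0.499, -0.501, 0.499]
ft_force: [0.3, 0.1, -0.4]
grip_width: 0.0378
```

```bash
python3 d.py .5669 -.294 .0695
```

```text
t 6.3833 pos [ 0.5669 -0.2942  0.0709] w 0.037796995686861276 F [ 0.3  0.1 -0.4]
shift [ 1.4 -0.  -0.2] turn -0.3
```

Request:
{"fn": "move_arm", "kwargs": {"commands": [[1,1,0,0,0],[1,2,0,0,0],[1,2,0,0,0],[1,2,0,0,0]]}}

```text
time: 6.72
position: [0.5672, -0.2947, 0.0704]
tool_rot: [-0.501, -0.498, 0.501, -0.499]
ft_force: [-2.2, 0.2, 7.7]
grip_width: 0.0379
```

Contact with the floor (7.7 N). Releasing and rising.

Request:
{"fn": "move_arm", "kwargs": {"commands": [[0.6,0,0,0,0],[0.2,-1,0,0,0],[-0.2,-1,0,0,0],[-0.6,-1,0,0,0],[-1,-1,0,0,0],[-1,-1,0,0,0],[-1,-1,0,0,0],[-1,-1,0,0,0]]}}

```text
time: 7.38
position: [0.5668, -0.2942, 0.0693]
tool_rot: [-0.501, -0.499, 0.501, -0.499]
ft_force: [-0.9, 0.1, -0.0]
grip_width: 0.0697
```

Request:
{"fn": "move_arm", "kwargs": {"commands": [[-1,0,0,0,0],[-1,0,0,0,0],[-1,-20,0,0,0],[-1,-50,0,0,0],[-1,-85,0,0,0],[-1,-120,0,0,0],[-1,-120,0,0,0]]}}

```text
time: 7.97
position: [0.5707, -0.2968, 0.1973]
tool_rot: [0.502, 0.494, -0.5, 0.504]
ft_force: [0.4, -0.9, 0.1]
grip_width: 0.0871
```

```bash
python3 d.py .425 -.3095 .18; python3 - <<'E'
from h import *
c=robot.camera("scene");cv2.imwrite("pics/s7.png",c["image"][:,:,::-1])
c=wristcam();cv2.imwrite("pics/w7.png",c["image"][:,:,::-1])
E
```

```text
t 7.9667 pos [ 0.5707 -0.2968  0.1973] w 0.08706036805168259 F [ 0.4 -0.9  0.1]
shift [  15.7 -145.8   13.2] turn -0.3
```

View pics/s7.png

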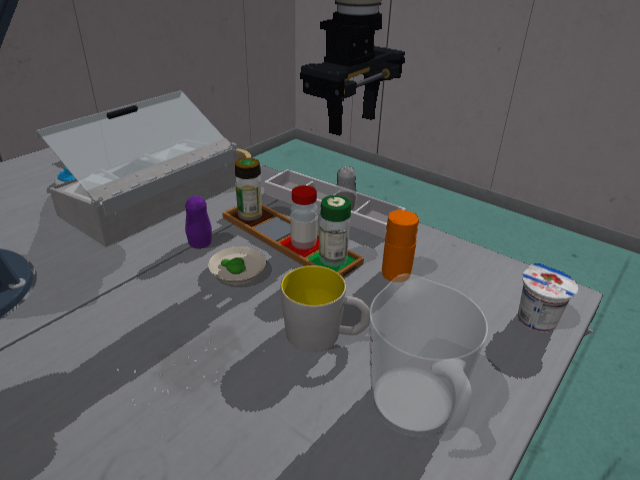

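View pics/w7.png

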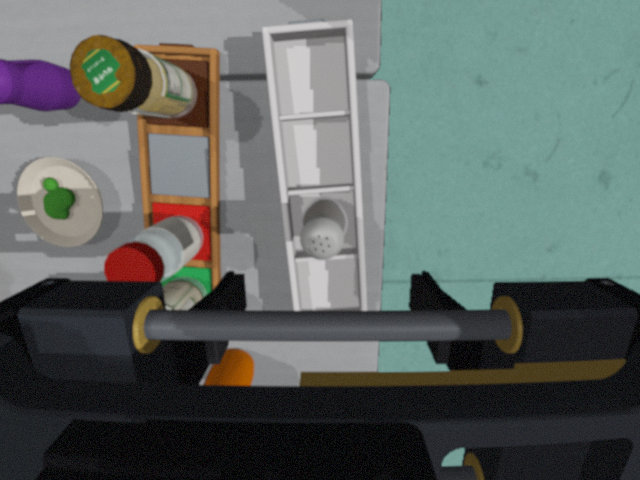

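Grey stands upright in the third compartment from the left (wrist view (323,235)). Next the red jar.

Request:
{"fn": "move_arm", "kwargs": {"commands": [[-1,0,-36,4,0],[-1,0,-72,8,0],[-1,0,-108,12,0],[-1,0,-142,15,0],[-1,0,-142,15,0],[-1,20,-142,15,0],[-1,40,-142,15,0],[-1,40,-142,15,0]]}}

```text
time: 8.73
position: [0.4227, -0.3064, 0.1456]
tool_rot: [0.502, 0.502, -0.501, 0.495]
ft_force: [-0.3, 1.5, -0.5]
grip_width: 0.0871
```

Request:
{"fn": "move_arm", "kwargs": {"commands": [[-1,0,0,0,0],[-1,0,0,0,0]]}}

```text
time: 8.9
position: [0.4251, -0.3084, 0.1493]
tool_rot: [0.501, 0.499, -0.501, 0.499]
ft_force: [0.4, 0.4, 0.4]
grip_width: 0.0871
```

```bash
python3 d.py .425 -.3095 .073; python3 - <<'E'
from h import *
c=wristcam();cv2.imwrite("pics/w8.png",c["image"][:,:,::-1])
c=robot.camera("top");cv2.imwrite("pics/t8.png",c["image"][:,:,::-1])
E
```

```text
t 8.9 pos [ 0.4251 -0.3084  0.1493] w 0.0870754848672422 F [0.4 0.4 0.4]
shift [76.3 -0.1  1.1] turn -0.3
```

View pics/w8.png

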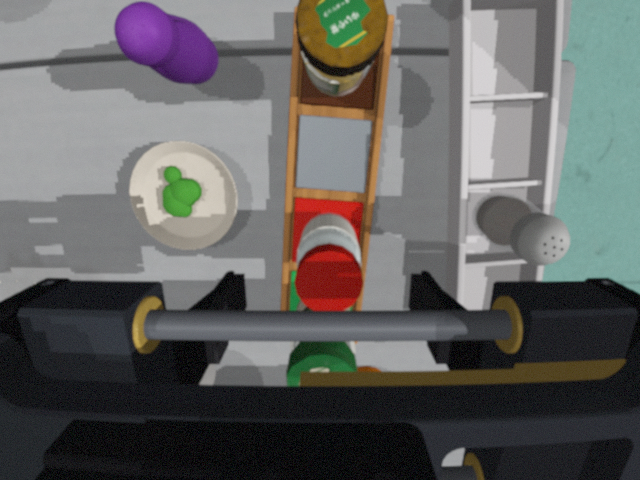

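Request:
{"fn": "move_arm", "kwargs": {"commands": [[-1,25,0,1,0],[-1,50,0,1,0],[-1,75,0,1,0],[-1,75,0,1,0],[-1,75,0,1,0],[-1,75,0,1,0],[1,75,0,1,0],[1,75,0,1,0]]}}

```text
time: 9.67
position: [0.4256, -0.3103, 0.0761]
tool_rot: [-0.501, -0.498, 0.501, -0.5]
ft_force: [-0.5, -0.2, 0.2]
grip_width: 0.0797
```

Request:
{"fn": "move_arm", "kwargs": {"commands": [[1,0,0,0,0],[1,0,0,0,0],[1,0,0,0,0],[1,0,0,0,0],[1,0,0,0,0],[1,0,0,0,0],[1,0,0,0,0],[1,0,0,0,0]]}}

```text
time: 10.33
position: [0.4249, -0.3096, 0.0746]
tool_rot: [-0.501, -0.499, 0.501, -0.499]
ft_force: [0.5, -0.3, 0.6]
grip_width: 0.0435
```

Request:
{"fn": "move_arm", "kwargs": {"commands": [[1,0,0,0,0],[1,-20,0,0,0],[1,-50,0,0,0],[1,-85,0,0,0],[1,-115,0,0,0],[1,-115,0,0,0],[1,-115,0,0,0],[1,-115,0,0,0]]}}

```text
time: 11.0
position: [0.4242, -0.3089, 0.189]
tool_rot: [0.501, 0.499, -0.501, 0.498]
ft_force: [-1.0, 0.3, -1.5]
grip_width: 0.0436
```

```bash
python3 d.py .5622 -.2312 .188; python3 - <<'E'
from h import *
c=wristcam();cv2.imwrite("pics/w9.png",c["image"][:,:,::-1])
p=np.array(robot.get_obs()["position"])
for dy in(-.005,0,.005):
  print(dy,[proj(c,[p+[0,dy,dz]]).round(0)[0].tolist() for dz in(.036,-.064)])
E
```

```text
t 11.0 pos [ 0.4242 -0.3089  0.189 ] w 0.04357228707092976 F [-1.   0.3 -1.5]
shift [  0.9 137.6 -78.4] turn -0.3
-0.005 [[324.0, 373.0], [325.0, 270.0]]
0 [[324.0, 361.0], [325.0, 263.0]]
0.005 [[324.0, 349.0], [325.0, 255.0]]
```

View pics/w9.png

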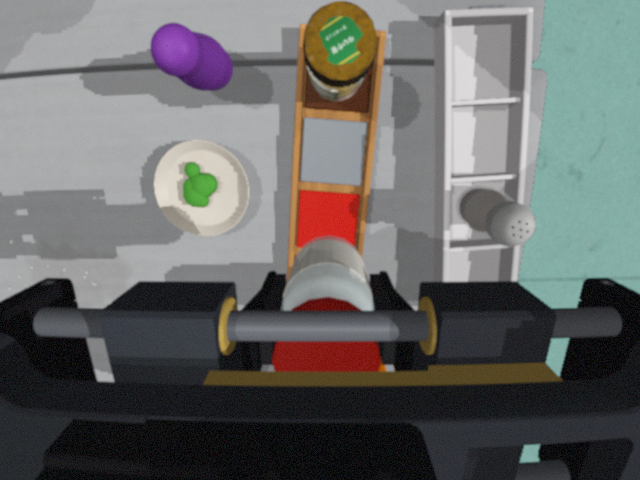

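Red is held with the full 43.5 mm grip and upright. Carrying it to the second compartment from the left.

Request:
{"fn": "move_arm", "kwargs": {"commands": [[1,0,34,-19,0],[1,0,68,-39,0],[1,0,103,-58,0],[1,0,137,-78,0],[1,0,137,-78,0],[1,0,137,-78,0],[1,20,137,-78,0],[1,40,137,-78,0]]}}

```text
time: 11.72
position: [0.5613, -0.2327, 0.1487]
tool_rot: [-0.501, -0.499, 0.501, -0.499]
ft_force: [-0.8, -0.4, -1.7]
grip_width: 0.0437
```

Request:
{"fn": "move_arm", "kwargs": {"commands": [[1,0,0,0,0],[1,0,0,0,0],[1,0,0,0,0]]}}

```text
time: 11.97
position: [0.5614, -0.2329, 0.1495]
tool_rot: [-0.501, -0.499, 0.502, -0.498]
ft_force: [0.1, -0.7, -0.1]
grip_width: 0.0435
```

```bash
python3 d.py .5622 -.2312 .074; python3 - <<'E'
from h import *
c=wristcam();cv2.imwrite("pics/w10.png",c["image"][:,:,::-1])
E
```

```text
t 11.9667 pos [ 0.5614 -0.2329  0.1495] w 0.043462366924847125 F [ 0.1 -0.7 -0.1]
shift [75.5  0.8 -1.7] turn -0.3
```

View pics/w10.png

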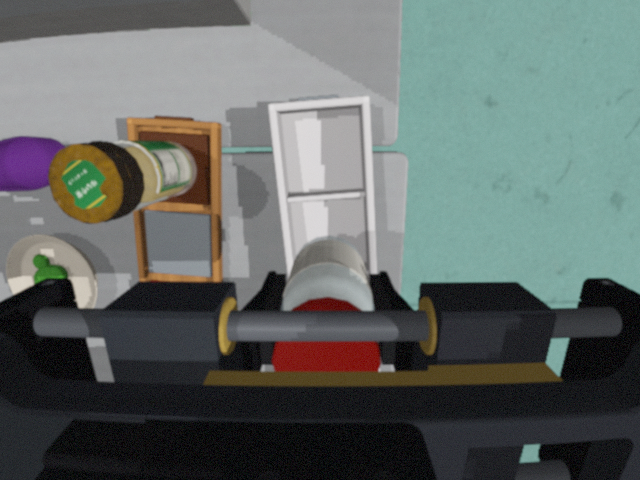

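Request:
{"fn": "move_arm", "kwargs": {"commands": [[1,30,1,-2,0],[1,55,1,-2,0],[1,72,1,-2,0],[1,75,1,-2,0],[1,76,1,-2,0],[1,77,1,-2,0],[1,77,1,-2,0],[1,77,1,-2,0]]}}

```text
time: 12.68
position: [0.5641, -0.2308, 0.0741]
tool_rot: [0.501, 0.498, -0.501, 0.5]
ft_force: [0.1, -0.7, -0.7]
grip_width: 0.0436
```

Request:
{"fn": "move_arm", "kwargs": {"commands": [[1,1,0,0,0],[1,2,0,0,0],[1,2,0,0,0]]}}

```text
time: 12.93
position: [0.5633, -0.2302, 0.0708]
tool_rot: [0.501, 0.499, -0.501, 0.499]
ft_force: [-0.8, -0.0, -1.6]
grip_width: 0.0438
```

Request:
{"fn": "move_arm", "kwargs": {"commands": [[1,1,0,0,0],[1,2,0,0,0],[1,2,0,0,0]]}}

```text
time: 13.18
position: [0.5636, -0.2304, 0.0704]
tool_rot: [0.501, 0.498, -0.501, 0.499]
ft_force: [-2.2, 0.4, 10.1]
grip_width: 0.0436
```

Floor contact. Release and rise.

Request:
{"fn": "move_arm", "kwargs": {"commands": [[0.6,-1,0,0,0],[0.2,-1,0,0,0],[-0.2,-1,0,0,0],[-0.6,-1,0,0,0],[-1,-1,0,0,0],[-1,-1,0,0,0],[-1,-1,0,0,0],[-1,-1,0,0,0]]}}

```text
time: 13.85
position: [0.5631, -0.2301, 0.0692]
tool_rot: [-0.501, -0.499, 0.501, -0.499]
ft_force: [0.0, 0.3, 0.0]
grip_width: 0.0755
```

Request:
{"fn": "move_arm", "kwargs": {"commands": [[-1,0,0,0,0],[-1,0,0,0,0],[-1,-20,0,0,0],[-1,-50,0,0,0],[-1,-85,0,0,0],[-1,-120,0,0,0],[-1,-120,0,0,0],[-1,-120,0,0,0]]}}

```text
time: 14.52
position: [0.5645, -0.231, 0.1922]
tool_rot: [0.502, 0.497, -0.501, 0.501]
ft_force: [0.0, 0.8, -0.5]
grip_width: 0.0871
```

```bash
python3 d.py .4206 -.3745 .18; python3 - <<'E'
from h import *
c=robot.camera("scene");cv2.imwrite("pics/s11.png",c["image"][100:340,150:450,::-1])
c=wristcam();cv2.imwrite("pics/w11.png",c["image"][:,:,::-1])
E
```

```text
t 14.5167 pos [ 0.5645 -0.231   0.1922] w 0.08708995749525852 F [ 0.   0.8 -0.5]
shift [  11.9 -143.3  144.1] turn -0.3
```

View pics/w11.png

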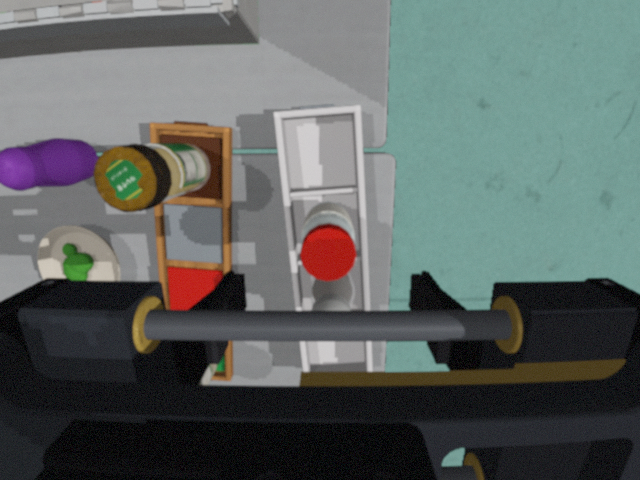

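View pics/s11.png

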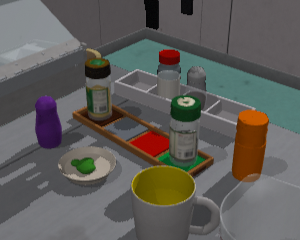

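Request:
{"fn": "move_arm", "kwargs": {"commands": [[-1,0,-28,28,0],[-1,0,-56,56,0],[-1,0,-84,84,0],[-1,0,-112,112,0],[-1,0,-142,143,0],[-1,0,-142,143,0],[-1,0,-142,143,0],[-1,0,-142,143,0]]}}

```text
time: 15.28
position: [0.4199, -0.3717, 0.188]
tool_rot: [0.502, 0.5, -0.501, 0.497]
ft_force: [-0.3, -0.2, 0.6]
grip_width: 0.0871
```

Request:
{"fn": "move_arm", "kwargs": {"commands": [[-1,10,0,0,0],[-1,10,0,0,0]]}}

```text
time: 15.45
position: [0.4206, -0.3702, 0.1774]
tool_rot: [0.501, 0.501, -0.5, 0.498]
ft_force: [-0.6, -0.2, -0.6]
grip_width: 0.0871
```

```bash
python3 d.py .4206 -.3745 .108; python3 - <<'E'
from h import *
c=wristcam();cv2.imwrite("pics/w12.png",c["image"][:,:,::-1])
p=np.array(robot.get_obs()["position"]);p[2]=.114
for dy in(-.005,0,.005): print(dy,proj(c,[p+[0,dy,0]]).round(0))
E
```

```text
t 15.45 pos [ 0.4206 -0.3702  0.1774] w 0.08711345925759122 F [-0.6 -0.2 -0.6]
shift [69.4  0.1  4.5] turn -0.2
-0.005 [[326. 272.]]
0 [[326. 264.]]
0.005 [[326. 257.]]
```

View pics/w12.png

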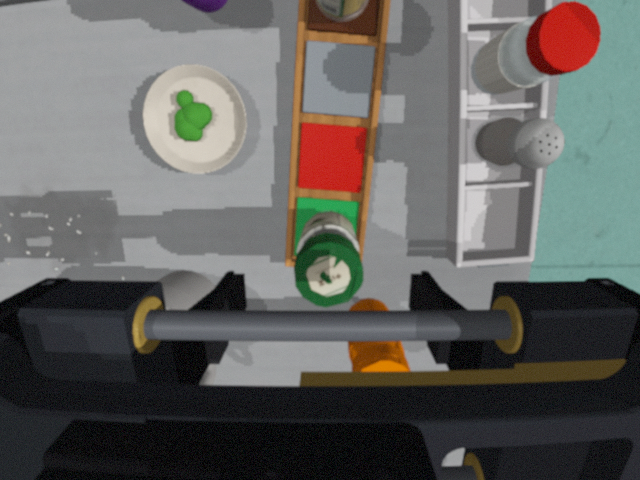

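The green lid (329,270) is under the jaws, but the orange jar (375,340) is close to the front finger, so I'll compute the clearance before descending.

```bash
python3 - <<'E'
from h import *
import cv2
c=robot.camera("top");im=c["image"];cv2.imwrite("pics/t12.png",im[:,:,::-1])
img0=cv2.imread("pics/top0.png")
p=(np.array([675,290])+.5)/3.2-.5+np.array([200,130])
print("orange top px",p,unproj(c,[p],.106).round(4))
w=wristcam()
for r in robot.regions_of(w,"green_jar")[:3]: print(r["p"],r["bbox"])
for P in((.459,-.451),): print([proj(w,[(P[0],P[1],z)]).round(0).tolist() for z in(0,.106)])
E
```

```text
orange top px [410.59375 220.28125] [[ 0.4619 -0.4695  0.106 ]]
0.85 [294.8, 208.9, 361.0, 305.7]
0.75 [349.0, 294.1, 406.1, 371.6]
[[[363.0, 298.0]], [[378.0, 362.0]]]
```

The orange jar is about 95 mm away, so it's clear. Descending on green.

Request:
{"fn": "move_arm", "kwargs": {"commands": [[-1,20,0,4,0],[-1,45,0,4,0],[-1,68,0,4,0],[-1,68,0,4,0],[-1,68,0,4,0],[-1,68,0,4,0],[1,68,0,4,0],[1,68,0,4,0]]}}

```text
time: 16.32
position: [0.4212, -0.3773, 0.1131]
tool_rot: [-0.501, -0.498, 0.501, -0.5]
ft_force: [0.2, -0.6, 0.5]
grip_width: 0.08
```

Request:
{"fn": "move_arm", "kwargs": {"commands": [[1,0,0,0,0],[1,0,0,0,0],[1,0,0,0,0],[1,0,0,0,0],[1,0,0,0,0],[1,0,0,0,0],[1,0,0,0,0],[1,0,0,0,0]]}}

```text
time: 16.98
position: [0.4205, -0.3766, 0.1116]
tool_rot: [0.501, 0.499, -0.501, 0.499]
ft_force: [-0.3, -0.2, 0.3]
grip_width: 0.0444
```

Request:
{"fn": "move_arm", "kwargs": {"commands": [[1,0,0,0,0],[1,-20,0,0,0],[1,-50,0,0,0],[1,-85,0,0,0],[1,-120,0,0,0],[1,-130,0,0,0],[1,-130,0,0,0],[1,-130,0,0,0]]}}

```text
time: 17.65
position: [0.4202, -0.3761, 0.2411]
tool_rot: [0.501, 0.499, -0.501, 0.499]
ft_force: [0.2, 0.1, -0.9]
grip_width: 0.0445
```

```bash
python3 d.py .5575 -.1653 .24; python3 - <<'E'
from h import *
c=wristcam();cv2.imwrite("pics/w13.png",c["image"][:,:,::-1])
c=robot.camera("scene");cv2.imwrite("pics/s13.png",c["image"][:,:,::-1])
E
```

```text
t 17.65 pos [ 0.4202 -0.3761  0.2411] w 0.044495806151771004 F [ 0.2  0.1 -0.9]
shift [   1.2  136.3 -211.4] turn -0.3
```

View pics/s13.png

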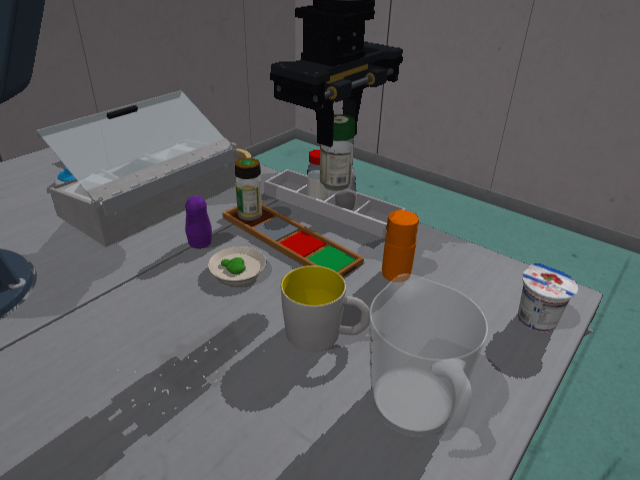

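View pics/w13.png

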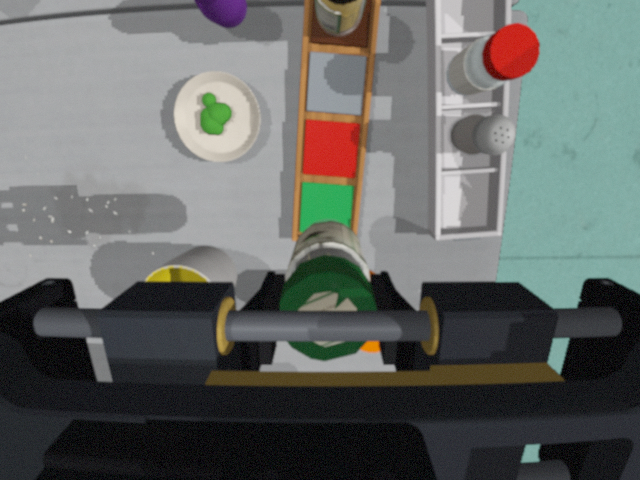

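Green is held upright at (337,150) in the scene view. Carrying it to the leftmost compartment.

Request:
{"fn": "move_arm", "kwargs": {"commands": [[1,0,17,-26,0],[1,0,37,-57,0],[1,0,57,-88,0],[1,0,77,-119,0],[1,0,97,-150,0],[1,0,117,-181,0],[1,0,137,-211,0],[1,0,137,-211,0]]}}

```text
time: 18.42
position: [0.5602, -0.16, 0.239]
tool_rot: [0.501, 0.502, -0.499, 0.498]
ft_force: [-0.9, -0.4, -0.5]
grip_width: 0.0445
```

Request:
{"fn": "move_arm", "kwargs": {"commands": [[1,0,0,0,0],[1,0,0,0,0],[1,20,0,0,0],[1,40,0,0,0],[1,60,0,0,0],[1,80,0,0,0],[1,80,0,0,0],[1,80,0,0,0]]}}

```text
time: 19.08
position: [0.5569, -0.1671, 0.1601]
tool_rot: [-0.501, -0.5, 0.502, -0.497]
ft_force: [0.5, 0.2, -0.9]
grip_width: 0.0446
```

```bash
python3 d.py .5575 -.1653 .108; python3 - <<'E'
from h import *
c=wristcam();cv2.imwrite("pics/w14.png",c["image"][:,:,::-1])
E
```

```text
t 19.0833 pos [ 0.5569 -0.1671  0.1601] w 0.04459804328843328 F [ 0.5  0.2 -0.9]
shift [52.1  0.8 -1.7] turn -0.4
```

View pics/w14.png

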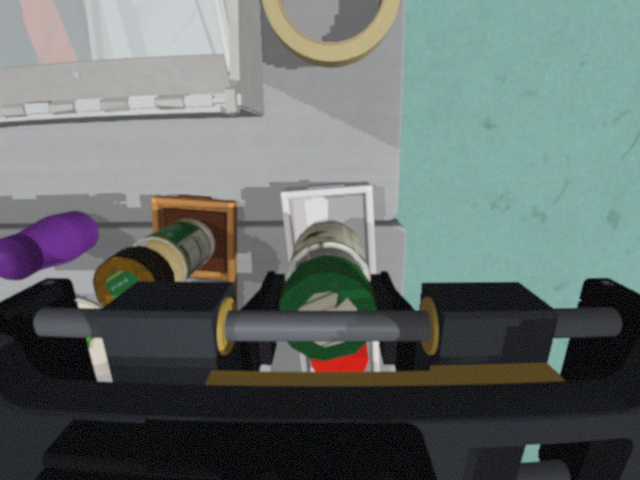

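Request:
{"fn": "move_arm", "kwargs": {"commands": [[1,20,1,-2,0],[1,38,1,-2,0],[1,46,1,-2,0],[1,49,1,-2,0],[1,50,1,-2,0],[1,51,1,-2,0],[1,51,1,-2,0],[1,51,1,-2,0]]}}

```text
time: 19.8
position: [0.5601, -0.1645, 0.1115]
tool_rot: [0.501, 0.498, -0.501, 0.499]
ft_force: [0.8, 0.7, -0.8]
grip_width: 0.0446
```

Request:
{"fn": "move_arm", "kwargs": {"commands": [[1,1,0,0,0],[1,2,0,0,0],[1,2,0,0,0]]}}

```text
time: 20.05
position: [0.5595, -0.1642, 0.1086]
tool_rot: [0.501, 0.499, -0.501, 0.499]
ft_force: [0.5, 0.5, -1.2]
grip_width: 0.0445
```

Request:
{"fn": "move_arm", "kwargs": {"commands": [[1,1,0,0,0],[1,2,0,0,0],[1,2,0,0,0]]}}

```text
time: 20.3
position: [0.5598, -0.1642, 0.1075]
tool_rot: [0.501, 0.499, -0.501, 0.499]
ft_force: [-1.1, 0.7, 5.1]
grip_width: 0.0446
```

Floor contact (5 N). Release and rise.

Request:
{"fn": "move_arm", "kwargs": {"commands": [[0.6,0,0,0,0],[0.2,0,0,0,0],[-0.2,0,0,0,0],[-0.6,0,0,0,0],[-1,0,0,0,0],[-1,0,0,0,0],[-1,0,0,0,0],[-1,0,0,0,0]]}}

```text
time: 20.97
position: [0.5594, -0.1642, 0.1064]
tool_rot: [-0.501, -0.499, 0.501, -0.499]
ft_force: [0.2, -0.3, -0.1]
grip_width: 0.077
```

Request:
{"fn": "move_arm", "kwargs": {"commands": [[-1,0,0,0,0],[-1,0,0,0,0],[-1,-20,0,0,0],[-1,-50,0,0,0],[-1,-85,0,0,0],[-1,-85,0,0,0],[-1,-85,0,0,0],[-1,-85,0,0,0]]}}

```text
time: 21.63
position: [0.5591, -0.164, 0.1914]
tool_rot: [-0.501, -0.499, 0.501, -0.499]
ft_force: [-0.2, 0.6, 0.0]
grip_width: 0.0873
```

```bash
python3 d.py .4318 -.177 .18; python3 - <<'E'
from h import *
c=wristcam();cv2.imwrite("pics/w15.png",c["image"][:,:,::-1])
E
```

```text
t 21.6333 pos [ 0.5591 -0.164   0.1914] w 0.08729738054674886 F [-0.2  0.6  0. ]
shift [  11.4 -127.2   13.7] turn -0.3
```

View pics/w15.png

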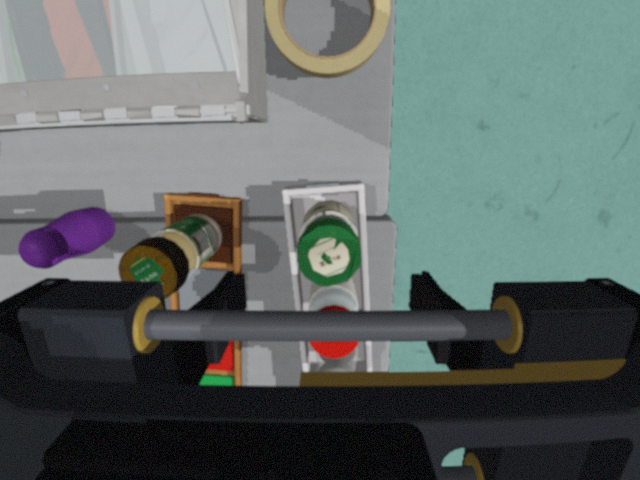

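Green stands upright in the leftmost compartment (328,248). Last is brown.

Request:
{"fn": "move_arm", "kwargs": {"commands": [[-1,0,-32,4,0],[-1,0,-64,7,0],[-1,0,-96,11,0],[-1,0,-127,14,0],[-1,5,-127,14,0],[-1,10,-127,14,0],[-1,10,-127,14,0],[-1,10,-127,14,0]]}}

```text
time: 22.35
position: [0.4334, -0.1778, 0.1808]
tool_rot: [0.501, 0.499, -0.501, 0.499]
ft_force: [0.6, -0.3, -0.2]
grip_width: 0.0871
```

```bash
python3 d.py .4318 -.177 .108; python3 - <<'E'
from h import *
c=wristcam();cv2.imwrite("pics/w16.png",c["image"][:,:,::-1])
p=np.array(robot.get_obs()["position"]);p[2]=.114
for dy in(-.005,0,.005): print(dy,proj(c,[p+[0,dy,0]]).round(0))
E
```

```text
t 22.35 pos [ 0.4334 -0.1778  0.1808] w 0.08708195428451893 F [ 0.6 -0.3 -0.2]
shift [72.8 -1.6 -0.7] turn -0.3
-0.005 [[326. 269.]]
0 [[326. 262.]]
0.005 [[326. 255.]]
```

View pics/w16.png

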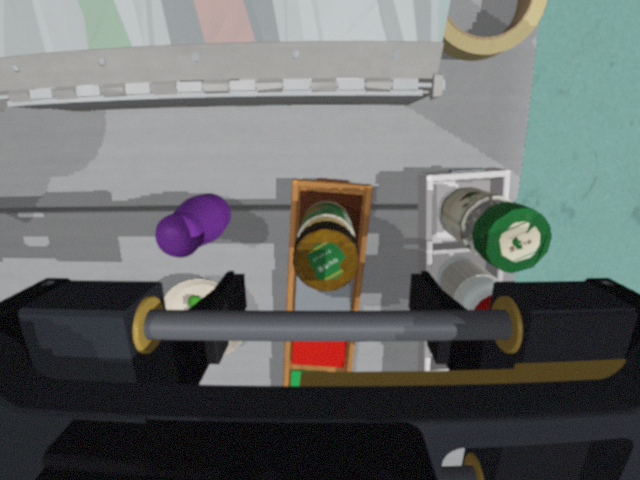

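Request:
{"fn": "move_arm", "kwargs": {"commands": [[-1,20,0,0,0],[-1,45,0,0,0],[-1,70,0,0,0],[-1,70,0,0,0],[-1,70,0,0,0],[-1,70,0,0,0],[1,70,0,0,0],[1,70,0,0,0]]}}

```text
time: 23.07
position: [0.4334, -0.1781, 0.1128]
tool_rot: [0.501, 0.498, -0.501, 0.5]
ft_force: [-0.2, -0.2, 0.5]
grip_width: 0.0801
```

Request:
{"fn": "move_arm", "kwargs": {"commands": [[1,0,0,0,0],[1,0,0,0,0],[1,0,0,0,0],[1,0,0,0,0],[1,0,0,0,0],[1,0,0,0,0],[1,0,0,0,0],[1,0,0,0,0]]}}

```text
time: 23.73
position: [0.4324, -0.1776, 0.1116]
tool_rot: [-0.501, -0.499, 0.501, -0.499]
ft_force: [-0.8, -0.4, 1.1]
grip_width: 0.0432
```

Request:
{"fn": "move_arm", "kwargs": {"commands": [[1,0,0,0,0],[1,-20,0,0,0],[1,-50,0,0,0],[1,-85,0,0,0],[1,-120,0,0,0],[1,-130,0,0,0],[1,-130,0,0,0],[1,-130,0,0,0]]}}

```text
time: 24.4
position: [0.4322, -0.1774, 0.2416]
tool_rot: [0.501, 0.499, -0.501, 0.499]
ft_force: [-0.7, 0.5, -1.9]
grip_width: 0.0435
```

```bash
python3 d.py .5716 -.3628 .24; python3 - <<'E'
from h import *
c=robot.camera("scene");cv2.imwrite("pics/s17.png",c["image"][:,:,::-1])
E
```

```text
t 24.4 pos [ 0.4322 -0.1774  0.2416] w 0.043489748596748846 F [-0.7  0.5 -1.9]
shift [  1.7 140.2 184.8] turn -0.3
```

View pics/s17.png

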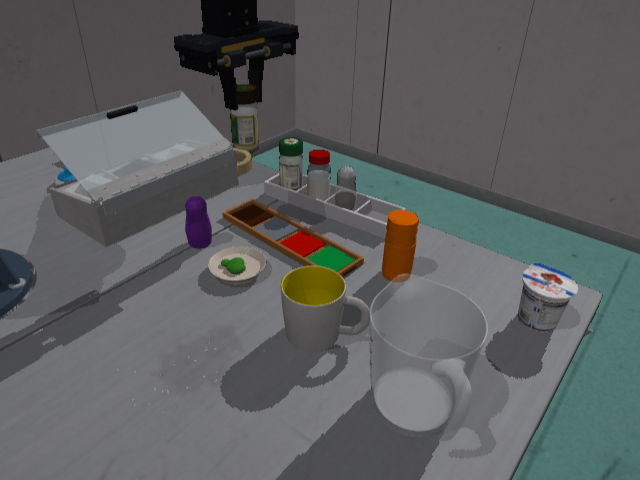

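Brown is held upright (245,130). Carrying it to the rightmost compartment.

Request:
{"fn": "move_arm", "kwargs": {"commands": [[1,0,18,24,0],[1,0,38,50,0],[1,0,58,77,0],[1,0,79,104,0],[1,0,100,131,0],[1,0,120,158,0],[1,0,140,185,0],[1,0,140,185,0]]}}

```text
time: 25.12
position: [0.574, -0.3687, 0.2378]
tool_rot: [-0.501, -0.497, 0.502, -0.499]
ft_force: [0.6, -1.0, 0.2]
grip_width: 0.0436
```

Request:
{"fn": "move_arm", "kwargs": {"commands": [[1,0,0,0,0],[1,0,0,0,0],[1,20,0,0,0],[1,40,0,0,0],[1,60,0,0,0],[1,80,0,0,0],[1,80,0,0,0],[1,80,0,0,0]]}}

```text
time: 25.78
position: [0.57, -0.3612, 0.16]
tool_rot: [-0.501, -0.501, 0.501, -0.497]
ft_force: [-0.0, -0.2, -0.6]
grip_width: 0.0436
```

```bash
python3 d.py .5716 -.3628 .108; python3 - <<'E'
from h import *
c=wristcam();cv2.imwrite("pics/w18.png",c["image"][:,:,::-1])
c=robot.camera("top");cv2.imwrite("pics/t18.png",c["image"][:,:,::-1])
E
```

```text
t 25.7833 pos [ 0.57   -0.3612  0.16  ] w 0.04364589083090494 F [-0.  -0.2 -0.6]
shift [52.   1.8  1.8] turn -0.2
```

View pics/w18.png

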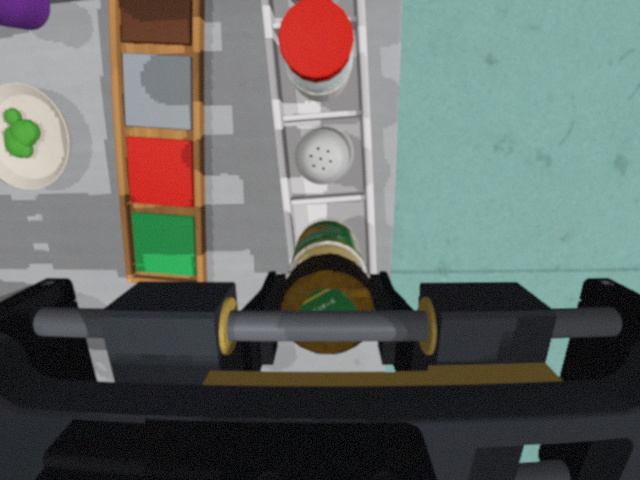

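Request:
{"fn": "move_arm", "kwargs": {"commands": [[1,20,1,1,0],[1,38,1,1,0],[1,46,1,1,0],[1,49,1,1,0],[1,51,1,1,0],[1,53,1,1,0],[1,53,1,1,0],[1,53,1,1,0]]}}

```text
time: 26.55
position: [0.573, -0.3646, 0.1095]
tool_rot: [0.501, 0.498, -0.501, 0.499]
ft_force: [-0.0, -0.3, -1.1]
grip_width: 0.0432
```

Request:
{"fn": "move_arm", "kwargs": {"commands": [[1,1,0,0,0],[1,2,0,0,0],[1,2,0,0,0]]}}

```text
time: 26.8
position: [0.573, -0.3646, 0.1076]
tool_rot: [-0.501, -0.498, 0.501, -0.499]
ft_force: [-1.1, 0.6, 3.1]
grip_width: 0.0435
```

Floor contact. Release and rise.

Request:
{"fn": "move_arm", "kwargs": {"commands": [[0.6,0,0,0,0],[0.2,0,0,0,0],[-0.2,0,0,0,0],[-0.6,0,0,0,0],[-1,0,0,0,0],[-1,0,0,0,0],[-1,0,0,0,0],[-1,0,0,0,0]]}}

```text
time: 27.47
position: [0.5725, -0.3641, 0.1062]
tool_rot: [-0.501, -0.499, 0.501, -0.499]
ft_force: [0.5, 0.2, 0.1]
grip_width: 0.0758
```

Request:
{"fn": "move_arm", "kwargs": {"commands": [[-1,0,0,0,0],[-1,0,0,0,0],[-1,-25,0,0,0],[-1,-60,0,0,0],[-1,-95,0,0,0],[-1,-95,-30,10,0],[-1,-95,-65,20,0],[-1,-95,-100,30,0]]}}

```text
time: 28.13
position: [0.4722, -0.394, 0.2027]
tool_rot: [-0.5, -0.498, 0.501, -0.5]
ft_force: [-0.1, -0.4, 0.6]
grip_width: 0.0867
```

Request:
{"fn": "move_arm", "kwargs": {"commands": [[-1,0,-30,10,0],[-1,0,-60,20,0],[-1,0,-60,50,0],[-1,0,-60,80,0],[-1,0,-60,80,0],[-1,0,-60,80,0]]}}

```text
time: 28.63
position: [0.4116, -0.4753, 0.2016]
tool_rot: [-0.502, -0.498, 0.502, -0.499]
ft_force: [0.4, 1.2, 0.1]
grip_width: 0.0872
```

```bash
python3 d.py .4 -.4 .2; python3 - <<'E'
from h import *
c=robot.camera("top");cv2.imwrite("pics/t19.png",c["image"][:,:,::-1])
s=robot.camera("scene");cv2.imwrite("pics/s19.png",cv2.resize(s["image"][110:270,180:440],None,fx=3,fy=3)[:,:,::-1])
E
```

```text
t 28.6333 pos [ 0.4116 -0.4753  0.2016] w 0.08718138137366527 F [0.4 1.2 0.1]
shift [  1.6 -12.1 -75.2] turn -0.4
```

View pics/t19.png

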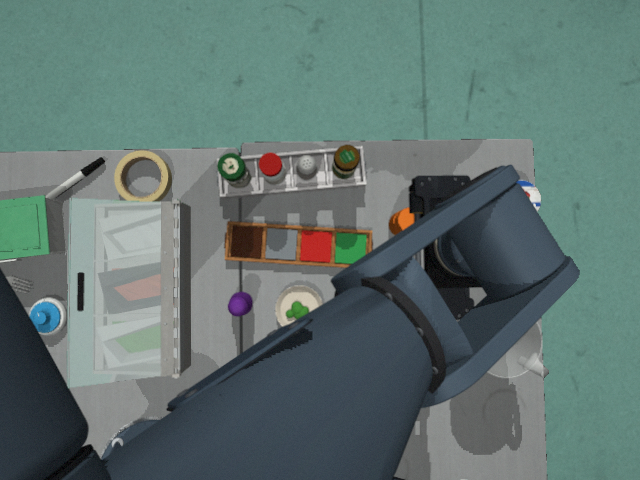

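View pics/s19.png

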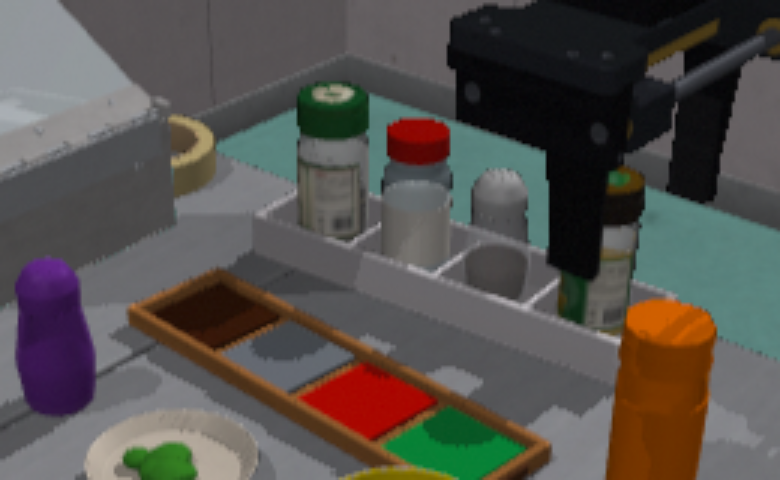

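Top view, left to right: green (231,167), red (270,164), grey (308,167), brown (346,160). Each is in its own compartment and upright, and the gripper is clear. Handing in.

```bash
python3 -c "
from rig import robot;print(robot.hand_in())"
```

```text
the job is handed in; nothing more can be done
None
```

I moved all four jars to the white rack in reversed order and handed the job in at about 29 s. Left to right as the robot sees it, they were brown, grey, red, green and are now green, red, grey, brown.

- **Placing:** I lowered each jar until it touched the compartment floor (about 3–10 N at the wrist) before releasing it. The highest force I read was about 10 N.
- **Final check:** The last top and scene pictures show one upright jar per compartment, with the gripper empty and clear. The orange and purple look-alikes were left alone.
- **Disagreements:** The first wrist-camera reading of the grey shaker was about 10 mm off the top camera because I misread the pixel; corrected, they agreed within about 3 mm. The grey shaker also closed to 38 mm instead of 44 mm, probably because the pads gripped a narrower waist.

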